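# Put the weight set back in its tray

## Task

Put the four squat knobbed weights from the front of the worktop away in the wooden-lined tray, each standing upright on the floor of the round recess meant for its size, the largest weight in the largest recess and so on down to the smallest. Leave the tall weight and the plain cylinder without a knob where they stand, and the weights at the back behind the test tower too: they do not belong to the set.

Things in the scene. Friction and masses are not known exactly. Their poses are not given: they have to be found in the camera images.
- weight_large: Turned grey steel weight with a small knob on top, the widest, clearly wider than tall: 60 mm across, 46 mm tall in all; grip it across the cylindrical body, whose straight wall reaches from the table to about 23 mm up. Standing upright. Origin at the centre of its underside, z up.
- weight_medium: Turned grey steel weight with a small knob on top, second largest of the set: 48 mm across, 40 mm tall in all; grip it across the cylindrical body, whose straight wall reaches from the table to about 20 mm up. Standing upright. Origin at the centre of its underside, z up.
- weight_small: Turned grey steel weight with a small knob on top, third of the set: 36 mm across, 34 mm tall in all; grip it across the cylindrical body, whose straight wall reaches from the table to about 17 mm up. Standing upright. Origin at the centre of its underside, z up.
- weight_tiny: Turned grey steel weight with a small knob on top, the smallest of the set: 24 mm across, 30 mm tall in all; grip it across the cylindrical body, whose straight wall reaches from the table to about 17 mm up. Standing upright. Origin at the centre of its underside, z up.
- recess_large: Square light wooden insert, 90 x 90 x 12 mm, with a round recess in its middle, 76 mm wide, 6 mm deep (floor 6 mm above the origin): the place of weight_large. Four inserts fill a low aluminium tray two by two, 92 mm apart between centres, in varying order; fixed; the rim is lower than the inserts. Origin at the centre of its underside, 4 mm above the worktop; x, y along its edges.
- recess_medium: Square light wooden insert, 90 x 90 x 12 mm, with a round recess in its middle, 64 mm wide, 6 mm deep (floor 6 mm above the origin): the place of weight_medium. Four inserts fill a low aluminium tray two by two, 92 mm apart between centres, in varying order; fixed; the rim is lower than the inserts. Origin at the centre of its underside, 4 mm above the worktop; x, y along its edges.
- recess_small: Square light wooden insert, 90 x 90 x 12 mm, with a round recess in its middle, 52 mm wide, 6 mm deep (floor 6 mm above the origin): the place of weight_small. Four inserts fill a low aluminium tray two by two, 92 mm apart between centres, in varying order; fixed; the rim is lower than the inserts. Origin at the centre of its underside, 4 mm above the worktop; x, y along its edges.
- recess_tiny: Square light wooden insert, 90 x 90 x 12 mm, with a round recess in its middle, 40 mm wide, 6 mm deep (floor 6 mm above the origin): the place of weight_tiny. Four inserts fill a low aluminium tray two by two, 92 mm apart between centres, in varying order; fixed; the rim is lower than the inserts. Origin at the centre of its underside, 4 mm above the worktop; x, y along its edges.
- weight_tall: Look-alike that does not belong to the set: turned grey weight with a knob, taller than it is wide, 54 mm across and 56 mm tall. It stays where it is. Origin at the centre of its underside. (Not listed: a 0.78 m tall drop-test tower, base at x 0.55 to 0.81, y -0.13 to 0.05, stands between tray and weights: carry them past in front of it.)
- spacer: Look-alike that does not belong to the set: plain grey steel cylinder without a knob, 41 mm across and 32 mm tall. It stays where it is. Origin at the centre of its underside. (Not listed: at the left the base of another machine begins at x 0.52, y 0.39; a marker and a hex key lie among the weights.)

How it is judged:
By the outcome, as a careful person would: the job done as asked, in the order asked, and still so for the second after the job is handed in, with the robot touching nothing.
It also fails if it takes over 128 s, if anything falls off the work surface, if the arm or the gripper's body presses on something with over 40 N, if the wrist force passes 120 N, or if a joint passes its speed limit or range.

## Robot

A 7-joint arm with a two-finger parallel gripper is mounted at the origin on a cart in front of the work surface, level with it; the furniture and walls round the work are solid. World frame = base frame: x ahead of the robot, y to its left, z up, the work surface at z = 0. Lengths are in m, angles in rad, forces in N, time in s.
With the tool pointing down it reaches from about 0.425 to 0.925 m from the base axis. Payload 6.8 kg.
Tool frame: the origin (TCP) lies on the front face of the gripper's body, between the roots of the fingers; the fingertips stand 73 mm ahead of it and the grasp point (between the pads) lies 54 mm ahead of it (env.nose_length is the distance from the TCP to the fingertips, in m); z points along the fingers, y is the direction in which the jaws open and shut (so a half turn about z gives the same grasp; the last joint's range is limited). The gripper opens to 85 mm and grips with 20 to 120 N. Pads are 22 mm wide; open, the fingers measure 114 mm over their backs; the gripper's body (76 mm by 85 mm) begins 54 mm behind the grasp point. The pads swing forward as they close: fully open they stand 13 mm farther back than shut.
Start: joints at [1.122, 0.477, 0.022, 1.555, -0.011, 1.109, -0.083], TCP at [0.226, -0.636, 0.304] pointing down, gripper open.
Joint ranges: [-2.96, 2.96], [-0.34, 2.1], [-1.41, 1.46], [0.24, 2.44], [-1.37, 4.51], [0.17, 1.92], [-2.96, 2.96]. Speed limits (rad/s): [2.39, 2.39, 3.14, 3.14, 3.14, 3.14, 3.14].

## Interface

Orientations are given as a unit quaternion [w, x, y, z].
In Python, from cell import env, kin, camera, calibration, job gives the robot as it stands. The module is installed in compiled form; this text tells all that it offers. Calls block until the motion is done:
- env.reach(position, orientation): joint-space move of the TCP to a pose.
- env.movel(position, velocity=0.15, rot=None, stop_force=None): straight line of the TCP; rot=None keeps the orientation; velocity is the mean speed in m/s. With stop_force (N) it stops when the force on the tool has changed by that much, and returns True; else False.
- env.goto_joints(angles): joint-space move.
- env.grip(opening, f_grip=None): finger opening in m; f_grip is the grip in N (None keeps the last); returns when the fingers have stopped.
- env.dwell(seconds).
- kin.inverse_kinematics(position, orientation): joint angles nearest the present ones, or None.
- env.get_state(): the state.
- camera(name): name is "scene" or "top" or "wrist"; returns (picture, depth): 400x640x3 uint8, blue, green, red; 400x640 float32, m along the optical axis (not along the pixel's ray), 0 where there is no reading.
- calibration(name): a dict with "fx", "fy", "cx", "cy" (pixels), "rvec" (rotation vector, rad) and "tvec" (3), from world to camera coordinates, as OpenCV has them. Camera axes: x right, y down, z forward; pixel columns grow to the right and rows downward; lengths in m; the calibration is good to about 2 mm. A picture is of the moment at which its call begins: read the wrist's pose just before it. calibration takes no time and is no camera call; for the wrist camera it gives the pose at the moment of the call.
A pose or a line that the arm cannot do raises env.PlanningError and nothing moves.
- job.job_done(): hands the job in, once; it reports no verdict.
The state is a dict: "time": time; "qpos": joint angles; "joint_velocities": joint speeds; "joint_torque": joint torques, N m; "tcp_pos": TCP position; "orientation": TCP orientation; "force": force on the tool from outside, world axes, zero at the start; "torque": the same for the moment, N m; "opening": finger opening in m.
Only numpy, scipy, OpenCV 4.12 (cv2) and the standard library are available. Lean on these libraries where they do the work, as an engineer would, in place of code of your own. Each camera call takes 0.05 s, during which the arm holds its last target.

## Working session

There is one attempt and no reset: what is moved stays moved. The work goes in short steps, each a Python script; the robot and the scene stay as the last script left them, time stands still between calls to the robot, and variables do not carry over. Pictures are saved under pics/ and viewed, and the job is handed in when it is done.

```bash
mkdir -p pics; ls
python3 - <<'E'
from cell import env,kin,camera,calibration,job
import cv2,numpy as np
for n in ("scene","top"):
    p,d=camera(n); cv2.imwrite(f"pics/{n}0.png",p); np.savez(f"pics/{n}0.npz",p=p,d=d)
    c=calibration(n); print(n,c); R=cv2.Rodrigues(np.array(c["rvec"],float))[0]; print(-R.T@np.array(c["tvec"]).ravel())
s=env.get_state(); print(s)
E
```

```text
pics
scene {'fx': 420.4333574483846, 'fy': 420.4333574483846, 'cx': 313.90744747055743, 'cy': 195.468442415615, 'rvec': array([ 0.768318  , -2.30705275,  1.39826573]), 'tvec': array([0.39106651, 0.18634375, 0.88303459])}
[-0.11124668  0.79037984  0.57474428]
top {'fx': 441.7989568160987, 'fy': 441.7989568160987, 'cx': 323.2800338844335, 'cy': 196.41668956837822, 'rvec': array([ 2.16181733, -2.21824319,  0.07115888]), 'tvec': array([-0.04498182,  0.52921118,  1.34990821])}
[ 0.44169292 -0.05499755  1.38066022]
{'time': 0.1, 'qpos': array([ 1.12191519,  0.47774828,  0.02232023,  1.55632911, -0.01145736,
        1.10934071, -0.08309927]), 'joint_velocities': array([ 8.66208500e-04, -1.52137914e-03, -2.90894368e-05, -5.32387075e-03,
       -4.28322959e-04,  6.88146407e-04, -1.58547797e-03]), 'joint_torque': array([ 6.15522920e-03, -5.97752953e+01,  1.61458645e+00, -2.81951594e+01,
        1.28580123e-02,  4.95203145e-03,  3.02904743e-05]), 'tcp_pos': array([ 0.22546346, -0.63579223,  0.30301166]), 'orientation': array([-8.20152151e-04,  9.85513177e-01,  1.69596747e-01, -2.18424857e-04]), 'force': array([ 0.48022617, -0.39243193, -0.01839964]), 'torque': array([-0.00410346,  0.00635641,  0.0046915 ]), 'opening': 0.0855353353956758}
```

View pics/top0.png

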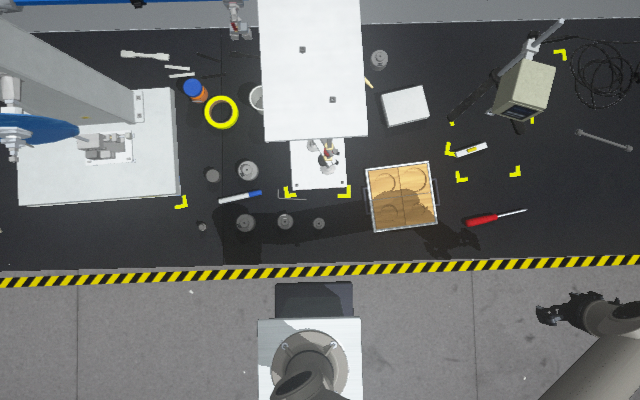

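View pics/scene0.png

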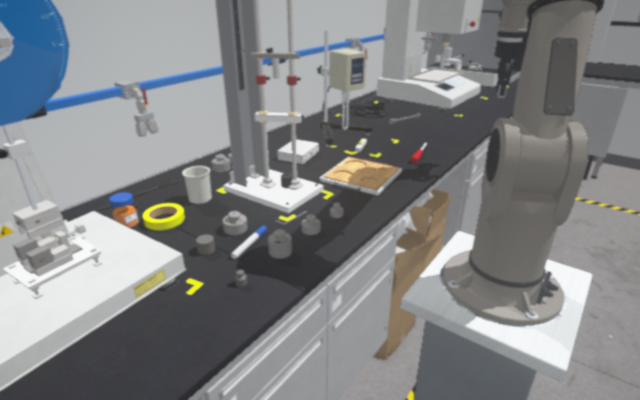

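The top picture shows knobbed weights near (247,170), (246,222), (285,221), (319,223) and (202,226), a plain cylinder near (212,175), and the tray centred near (402,196). I'll zoom in.

```bash
cat > h.py <<'E'
from cell import env,kin,camera,calibration,job
import cv2,numpy as np
def pts(d,c):
    R=cv2.Rodrigues(np.array(c["rvec"],float))[0]; t=np.array(c["tvec"]).ravel()
    v,u=np.mgrid[:400,:640]
    P=np.stack([(u-c["cx"])/c["fx"]*d,(v-c["cy"])/c["fy"]*d,d],-1)
    return (P-t)@R
def ortho(p,d,c,x0,x1,y0,y1,s,z):
    """image of plane z; rows: x descending, cols: y descending; s px/m"""
    xs=np.arange(x1,x0,-1/s); ys=np.arange(y1,y0,-1/s)
    X,Y=np.meshgrid(xs,ys,indexing='ij')
    q=np.stack([X,Y,np.full_like(X,z)],-1).reshape(-1,3)
    K=np.array([[c["fx"],0,c["cx"]],[0,c["fy"],c["cy"]],[0,0,1]])
    uv=cv2.projectPoints(q,np.array(c["rvec"],float),np.array(c["tvec"],float),K,None)[0].reshape(*X.shape,2).astype(np.float32)
    return cv2.remap(p,uv[...,0],uv[...,1],cv2.INTER_CUBIC)
E
python3 - <<'E'
from h import *
D=np.load("pics/top0.npz"); c=calibration("top")
P=pts(D["d"],c)
print("table z",np.median(P[200:215,330:345,2]))
m=((P[...,2]>0.012)&(P[...,2]<.08)).astype(np.uint8); m[:, :180]=m[:, :180]; 
n,l,st,ce=cv2.connectedComponentsWithStats(m)
for i in range(1,n):
    if st[i,4]>15 and 100<ce[i,1]<260 and ce[i,0]<480:
        q=P[l==i]; print(ce[i].round(1),st[i],"med",np.median(q,0).round(3),"ext",np.ptp(q[:,:2],axis=0).round(3),"zmax",q[:,2].max().round(3))
o=ortho(D["p"],D["d"],c,.33,.63,-.33,.33,1200,0.02)
o=cv2.convertScaleAbs(o,alpha=1.6,beta=20)
cv2.imwrite("pics/o1.png",o); print(o.shape)
E
```

```text
table z -0.0005297055773689852
[404.9 105.7] [ 381   85   49   42 1423] med [ 0.802 -0.319  0.034] ext [0.123 0.147] zmax 0.044
[107.1 160.5] [   17    87   164   120 11139] med [0.631 0.561 0.069] ext [0.348 0.478] zmax 0.08
[220.9 111.7] [205  96  33  33 467] med [0.8   0.253 0.024] ext [0.1   0.101] zmax 0.033
[260.4 111.7] [256 109   8   6  21] med [0.792 0.128 0.042] ext [0.009 0.023] zmax 0.071
[316.3 166.3] [ 290  138   57   53 2251] med [ 0.616 -0.032  0.024] ext [0.159 0.172] zmax 0.078
[471.  149.5] [456 142  32  16 185] med [ 0.662 -0.521  0.019] ext [0.045 0.096] zmax 0.03
[247.8 170.3] [238 161  20  20 310] med [0.613 0.17  0.031] ext [0.059 0.06 ] zmax 0.051
[401.6 198.5] [ 369  163   69   70 2235] med [ 0.511 -0.299  0.016] ext [0.212 0.206] zmax 0.025
[212.8 175.6] [206 169  15  14 153] med [0.599 0.279 0.031] ext [0.039 0.04 ] zmax 0.04
[240.1 196.2] [219 190  43  14 165] med [0.536 0.199 0.015] ext [0.037 0.131] zmax 0.021
[245.5 222.6] [236 214  20  18 273] med [0.453 0.178 0.04 ] ext [0.052 0.054] zmax 0.059
[285.  221.4] [278 214  15  16 189] med [0.455 0.06  0.024] ext [0.046 0.043] zmax 0.047
[318.6 223. ] [313 218  12  11 103] med [ 0.446 -0.043  0.019] ext [0.031 0.034] zmax 0.039
[202.  226.7] [199 223   7   8  45] med [0.443 0.315 0.023] ext [0.022 0.02 ] zmax 0.032
(360, 792, 3)
```

View pics/o1.png

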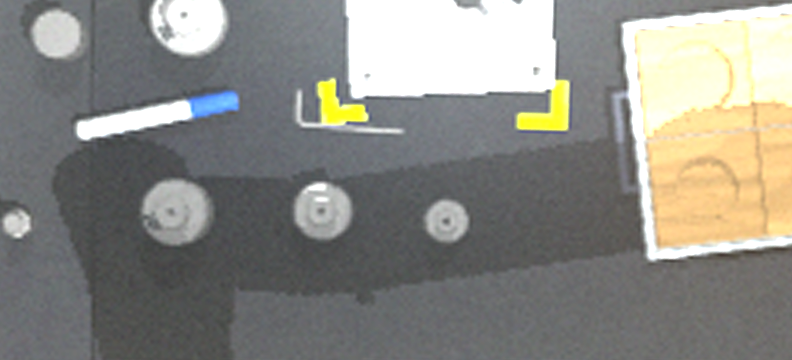

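The set is identified: large (0.613,0.170), medium (0.455,0.060), small (0.446,-0.043), tiny (0.443,0.315). The tall one is at (0.453,0.178) and the spacer at (0.599,0.279). Next is the tray.

Run:
```python
from h import *
D=np.load("pics/top0.npz"); c=calibration("top"); P=pts(D["d"],c)
o=ortho(D["p"],D["d"],c,.38,.66,-.44,-.16,2100,0.016)
lab=cv2.cvtColor(o,cv2.COLOR_BGR2LAB); lab[...,0]=cv2.createCLAHE(4,(6,6)).apply(lab[...,0]); o2=cv2.cvtColor(lab,cv2.COLOR_LAB2BGR)
for i,x in enumerate(np.arange(.38,.66,.05)): cv2.putText(o2,f"{x:.2f}",(0,int((.66-x)*2100)),0,.4,(0,255,0),1)
cv2.imwrite("pics/tray1.png",o2)
z=P[...,2]; m=(z>.0125)&(z<.03)
hs=D["p"].astype(int); wood=(hs[...,2]-hs[...,0]>25)&(np.hypot(P[...,0]-.511,P[...,1]+.299)<.16)
q=P[wood]; r=cv2.minAreaRect(q[:,:2].astype(np.float32)); print("wood rect",r)
import sys
print(np.histogram(q[:,2],bins=np.arange(.0,.03,.002)))
# depth ortho
do=ortho(P[...,2].astype(np.float32),None,c,.38,.66,-.44,-.16,2100,.016)
cv2.imwrite("pics/trayz.png",np.clip((do-.004)/.02*255,0,255).astype(np.uint8))
```

```text
wood rect ((0.5210134387016296, -0.26947006583213806), (0.1853758692741394, 0.25201666355133057), 5.919882297515869)
(array([ 18,  53, 101, 219, 381, 451, 603, 636, 578, 316, 109,  28,   1,
         0]), array([0.   , 0.002, 0.004, 0.006, 0.008, 0.01 , 0.012, 0.014, 0.016,
       0.018, 0.02 , 0.022, 0.024, 0.026, 0.028]))
```

View pics/tray1.png

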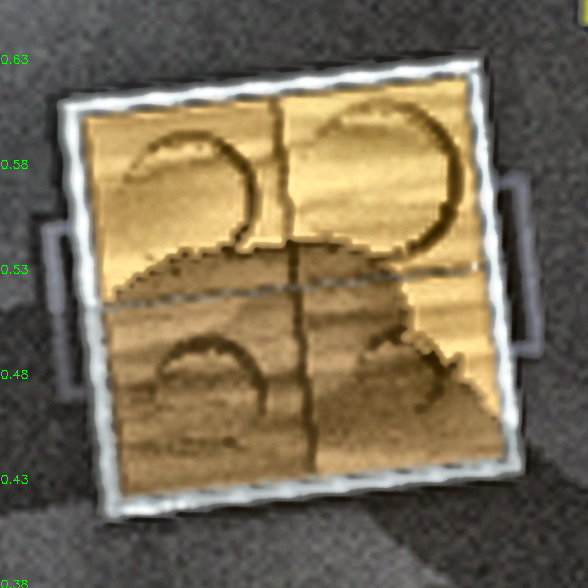

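View pics/trayz.png

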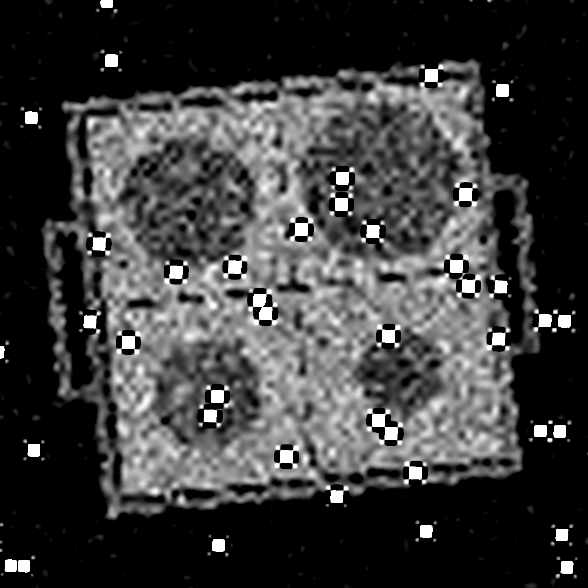

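Measured tray layout: recess_medium (0.564,-0.251), recess_large (0.573,-0.342), recess_small (0.473,-0.259), recess_tiny (0.481,-0.351), tray yaw about 5.5°. The depth blobs agree with the 46 mm grid. I'll move in front of the tower to the large weight and check it with the wrist camera.

```bash
cat >> h.py <<'E'
Q=[0,1.,0,0]
def ln(x,y,z,v=.25,rot=None,sf=None):
    r=env.movel([x,y,z],v,rot,sf); return r
def st(msg=""):
    s=env.get_state(); print(msg,"t %.1f"%s["time"],np.round(s["tcp_pos"],4),"F",np.round(s["force"],1),"op %.4f"%s["opening"])
def wristshot(name):
    c=calibration("wrist"); p,d=camera("wrist"); cv2.imwrite(f"pics/{name}.png",p); return p,d,c
E
python3 - <<'E'
from h import *
print(env.nose_length)
for w in [(.3,-.38,.3),(.46,-.15,.25),(.46,.1,.25),(.613,.17,.25),(.613,.17,.078),(.443,.315,.078),(.446,-.043,.078),(.573,-.342,.09),(.481,-.351,.09)]:
    q=kin.inverse_kinematics(list(w),Q); print(w,None if q is None else np.round(q,2))
ln(.3,-.38,.3); ln(.46,-.15,.26,rot=Q); ln(.46,.1,.26); ln(.60,.17,.26); st()
p,d,c=wristshot("w1"); P=pts(d,c); np.savez("pics/w1.npz",p=p,d=d,P=P)
m=((P[...,2]>.012)&(P[...,2]<.06)).astype(np.uint8)
n,l,s,ce=cv2.connectedComponentsWithStats(m)
for i in range(1,n):
    if s[i,4]>200:
        q=P[l==i]; b=(q[:,:2].min(0)+q[:,:2].max(0))/2; print(ce[i].round(),s[i],"med",np.median(q,0).round(4),"mid",b.round(4),"ext",np.ptp(q[:,:2],axis=0).round(3),"zmax",np.percentile(q[:,2],99).round(4))
E
```

```text
0.0726
(0.3, -0.38, 0.3) [ 0.78  0.17 -0.    2.    0.    0.97 -0.8 ]
(0.46, -0.15, 0.25) [ 0.4   0.24 -0.24  2.04  0.08  0.86 -1.46]
(0.46, 0.1, 0.25) [ 0.26  0.28 -0.69  2.05  0.23  0.89 -2.13]
(0.613, 0.17, 0.25) [ 0.06  0.53 -0.59  1.67  0.34  1.04 -2.21]
(0.613, 0.17, 0.078) [-0.14  0.71 -0.31  1.78  0.32  0.71 -2.2 ]
(0.443, 0.315, 0.078) [-0.26  0.66 -0.6   1.99  0.6   0.67 -2.82]
(0.446, -0.043, 0.078) [ 0.12  0.5  -0.2   2.23  0.23  0.44 -1.83]
(0.573, -0.342, 0.09) [ 0.45  0.71 -0.01  1.71  0.01  0.72 -1.14]
(0.481, -0.351, 0.09) [ 0.53  0.62 -0.01  1.89  0.01  0.63 -1.05]
 t 4.5 [0.5992 0.1688 0.2594] F [-0.8 -0.5 -0.2] op 0.0856
[ 41. 122.] [   0    0   90  250 7245] med [0.6507 0.389  0.0447] mid [0.6391 0.3874] ext [0.199 0.015] zmax 0.0597
[545. 114.] [  449     0   191   229 38375] med [ 0.6534 -0.0221  0.0237] mid [ 0.6444 -0.0415] ext [0.195 0.177] zmax 0.0593
[309. 162.] [ 275  127   69   70 3692] med [0.6155 0.1752 0.0304] mid [0.6113 0.1755] ext [0.061 0.06 ] zmax 0.0472
[190. 177.] [ 164  153   53   49 1906] med [0.6005 0.2805 0.0318] mid [0.5981 0.2828] ext [0.041 0.04 ] zmax 0.0335
[285. 238.] [ 216  219  134   37 1838] med [0.534  0.1996 0.0154] mid [0.5331 0.2032] ext [0.04  0.132] zmax 0.0178
[302. 316.] [ 275  286   54   61 2636] med [0.4615 0.1833 0.0399] mid [0.4514 0.184 ] ext [0.053 0.053] zmax 0.0569
[408. 311.] [393 288  34  45 946] med [0.4565 0.0746 0.024 ] mid [0.4523 0.0736] ext [0.047 0.028] zmax 0.0408
[513. 316.] [493 299  37  35 959] med [ 0.4482 -0.0349  0.0183] mid [ 0.4438 -0.0388] ext [0.035 0.036] zmax 0.0349
```

View pics/w1.png

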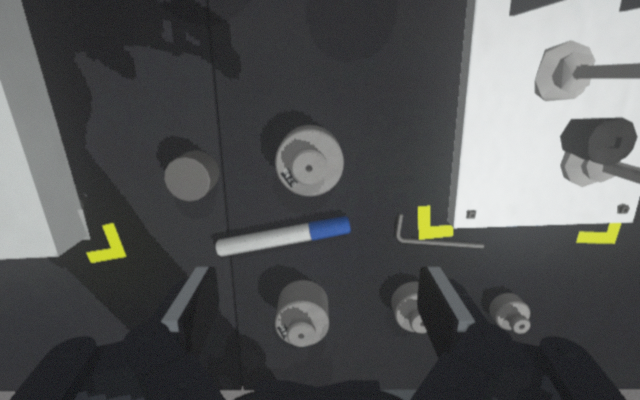

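The wrist view shows the large weight at (309,162) → (0.613,0.175), heights right (47 mm), about 3 mm off the top camera in y. That's within tolerance, so I'll grasp it.

Run:
```python
from h import *
ln(.613,.174,.20); ln(.613,.174,.12); r=ln(.613,.174,.075,.08,sf=15); st(f"down {r}")
env.grip(0.0,70); st("gripped")
ln(.613,.174,.20,.15); st("lift")
wristshot("w2")
```

```text
down False t 6.2 [0.613  0.1741 0.0748] F [-0.3 -1.1  0.8] op 0.0853
gripped t 6.5 [0.6136 0.1748 0.0764] F [-1.2  1.1  6.9] op 0.0573
lift t 7.5 [0.6122 0.1735 0.1986] F [-0.1  0.3 -6.1] op 0.0577
```

View pics/w2.png

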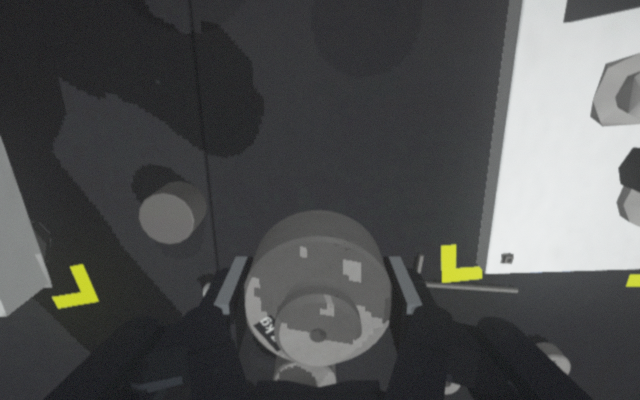

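Held, about 6 N. I'll carry it in front of the tower and check the tray position from the wrist.

Run:
```python
from h import *
ln(.47,.12,.24); ln(.46,-.15,.24); ln(.46,-.30,.27); env.dwell(.3); st("tray")
p,d,c=wristshot("w3"); P=pts(d,c); np.savez("pics/w3.npz",p=p,d=d,P=P,rvec=c["rvec"],tvec=c["tvec"])
o=ortho(p,d,c,.38,.66,-.44,-.16,2100,0.016); 
for x,y,r in [(.573,-.342,.038),(.564,-.2505,.032),(.4727,-.2593,.026),(.4815,-.3509,.02)]:
    cv2.circle(o,(int((-.16-y)*2100),int((.66-x)*2100)),int(r*2100),(0,0,255),1)
cv2.imwrite("pics/w3o.png",o)
```

```text
tray t 10.6 [ 0.4602 -0.299   0.2699] F [-0.3  0.4 -5.5] op 0.0573
```

View pics/w3.png

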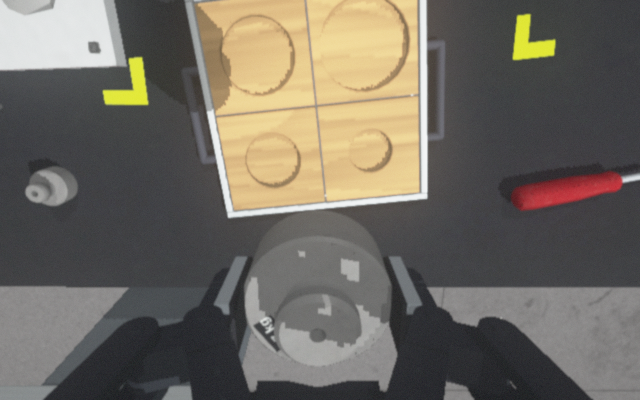

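View pics/w3o.png

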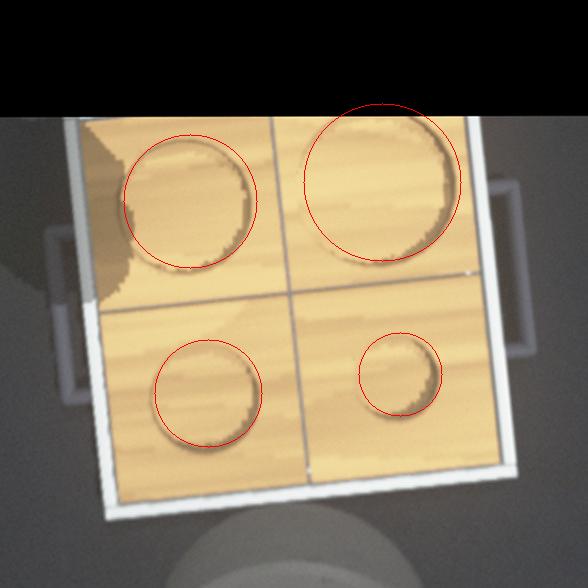

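The wrist camera agrees with the predicted recess circles to 2–3 mm, against 8 mm clearance. Placing the large weight.

Run:
```python
from h import *
x,y=.572,-.341
ln(x,y,.24); ln(x,y,.12); env.dwell(.2); st("above")
r=ln(x,y,.086,.04,sf=6); env.dwell(.2); st(f"placed {r}")
```

```text
above t 12.2 [ 0.5732 -0.3417  0.1224] F [-0.5 -0.1 -5.6] op 0.0571
placed True t 13.1 [ 0.5715 -0.3407  0.0864] F [0.2 0.7 5.1] op 0.0569
```

Run:
```python
from h import *
x,y=.572,-.341
env.grip(.076); st("open"); ln(x,y,.2,.15); ln(.46,-.3,.27); env.dwell(.2)
p,d,c=wristshot("w4"); P=pts(d,c)
o=ortho(p,d,c,.38,.66,-.44,-.16,2100,0.03); cv2.imwrite("pics/w4o.png",o)
ln(.50,-.3,.32); p,d,c=wristshot("w4b"); P=pts(d,c)
m=(np.hypot(P[...,0]-.572,P[...,1]+.341)<.05)&(P[...,2]>.024); q=P[m]; print("zmax",np.percentile(q[:,2],99),"mid",(q.min(0)+q.max(0))/2,np.ptp(q,axis=0))
m=(P[...,2]>.03)&(P[...,2]<.045)&(np.hypot(P[...,0]-.572,P[...,1]+.341)<.05); q=P[m]; 
A=np.c_[q[:,:2],np.ones(len(q))]; print("plane",np.linalg.lstsq(A,q[:,2],rcond=None)[0])
st()
```

```text
open t 13.5 [ 0.5699 -0.34    0.0846] F [0.1 0.1 0.6] op 0.0760
zmax 0.38970133665984774 mid [ 0.5690292  -0.33555472  0.20694711] [0.05901547 0.07021113 0.36550844]
plane [-0.00069415 -0.00182978  0.03981862]
 t 15.8 [ 0.4997 -0.2999  0.3191] F [-0.5 -0.3 -0.2] op 0.0760
```

View pics/w4b.png

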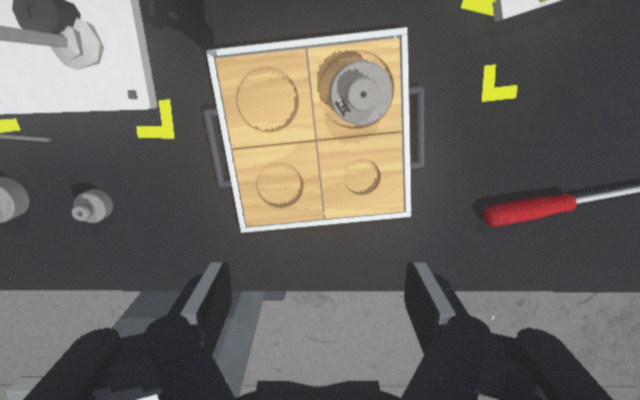

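Large is seated flat: shoulder plane slope near 0, shoulder at z 0.0395, as expected on the floor. Next, the medium weight.

```bash
cat >> h.py <<'E'
def pick(x,y,zg,clr,f=70):
    ln(.46,-.25,.26); ln(.46,-.12,.26)
    if y>.0: ln(.46,min(y,.12),.26)
    env.grip(clr); ln(x,y,.18); env.dwell(.15)
    p,d,c=wristshot(f"pk{int(zg*1e4)}")
    ln(x,y,.13); r=ln(x,y,zg,.07,sf=15); st(f"down {r}")
    env.grip(0.0,f); st("gripped"); ln(x,y,.20,.15); env.dwell(.1); st("lift")
    z=.24
    if y>.1: ln(.46,.12,z)
    ln(.46,-.12,z); ln(.46,-.25,z)
def place(x,y,zc,clr):
    ln(x,y,.2); ln(x,y,.12,.15); env.dwell(.15)
    r=ln(x,y,zc,.04,sf=5); env.dwell(.15); st(f"placed {r}")
    env.grip(clr); st("open"); ln(x,y,.2,.15)
E
python3 - <<'E'
from h import *
pick(.454,.063,.078,.085)
wristshot("w5")
E
```

```text
down False t 20.0 [0.4541 0.0631 0.0781] F [-0.7 -0.3 -0.8] op 0.0850
gripped t 20.5 [0.4543 0.0632 0.0789] F [-3.   0.1 10.9] op 0.0446
lift t 21.6 [0.4532 0.0628 0.1989] F [ 0.5 -0.3 -4. ] op 0.0449
```

View pics/w5.png

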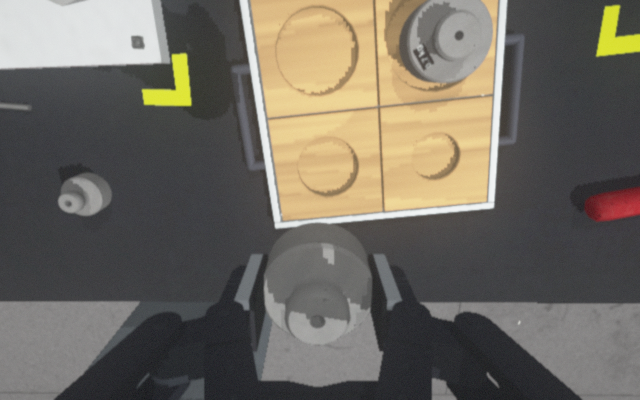

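View pics/pk780.png

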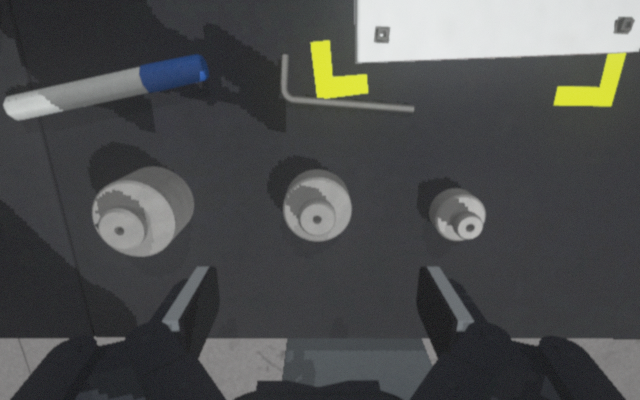

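Medium is held upright. Placing it.

Run:
```python
from h import *
place(.563,-.2495,.0875,.068)
ln(.50,-.3,.32); env.dwell(.15); p,d,c=wristshot("w6"); P=pts(d,c); st()
for x,y in [(.572,-.341),(.563,-.2495)]:
    m=(P[...,2]>.025)&(P[...,2]<.08)&(np.hypot(P[...,0]-x,P[...,1]-y)<.042); q=P[m]
    print("mid",((q.min(0)+q.max(0))/2).round(4),np.ptp(q,axis=0).round(4),"zmed,99",np.percentile(q[:,2],[50,99]).round(4))
    a=q[np.abs(q[:,2]-np.median(q[:,2]))<.005]; print("plane",np.linalg.lstsq(np.c_[a[:,:2],np.ones(len(a))],a[:,2],rcond=None)[0].round(3))
```

```text
placed True t 25.5 [ 0.5625 -0.2493  0.089 ] F [-0.5 -0.4  4.1] op 0.0447
open t 25.8 [ 0.5614 -0.249   0.0878] F [ 0.2  0.4 -0.5] op 0.0681
 t 27.6 [ 0.5002 -0.2988  0.3182] F [-0.7  0.8  0.2] op 0.0680
mid [ 0.5696 -0.3411  0.0418] [0.0592 0.0599 0.0331] zmed,99 [0.0405 0.0573]
plane [-0.002  0.     0.041]
mid [ 0.5587 -0.2496  0.0387] [0.0473 0.0476 0.0272] zmed,99 [0.0344 0.0513]
plane [-0.001  0.003  0.035]
```

View pics/w6.png

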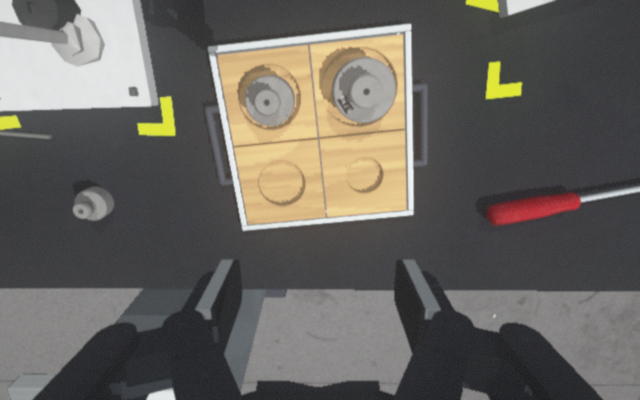

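Both are flat, with tops at 0.057 and 0.051 (expected 0.056 and 0.050). Now the small weight.

Run:
```python
from h import *
pick(.445,-.040,.0795,.075)
place(.473,-.2585,.0885,.056)
ln(.50,-.3,.32); env.dwell(.15); p,d,c=wristshot("w7"); P=pts(d,c); st()
for x,y in [(.473,-.2585)]:
    m=(P[...,2]>.022)&(P[...,2]<.08)&(np.hypot(P[...,0]-x,P[...,1]-y)<.035); q=P[m]
    print("mid",((q.min(0)+q.max(0))/2).round(4),np.ptp(q,axis=0).round(4),"zmed,99",np.percentile(q[:,2],[50,99]).round(4))
    a=q[np.abs(q[:,2]-np.median(q[:,2]))<.005]; print("plane",np.linalg.lstsq(np.c_[a[:,:2],np.ones(len(a))],a[:,2],rcond=None)[0].round(3))
```

```text
down False t 31.1 [ 0.4451 -0.0399  0.0796] F [-0.1  0.4  0.8] op 0.0751
gripped t 31.6 [ 0.4452 -0.0399  0.0802] F [-2.6  0.8  9. ] op 0.0316
lift t 32.6 [ 0.4443 -0.04    0.199 ] F [ 0.2 -0.3 -1.6] op 0.0318
placed True t 35.8 [ 0.4726 -0.2583  0.0903] F [-1.   0.4  6. ] op 0.0315
open t 36.2 [ 0.472  -0.2581  0.0897] F [ 0.4 -0.1  0.2] op 0.0560
 t 37.9 [ 0.4991 -0.2991  0.318 ] F [-0.5 -0.1  0.7] op 0.0557
mid [ 0.4701 -0.2587  0.0341] [0.036  0.0358 0.0241] zmed,99 [0.0284 0.0452]
plane [-0.011 -0.002  0.032]
```

View pics/w7.png

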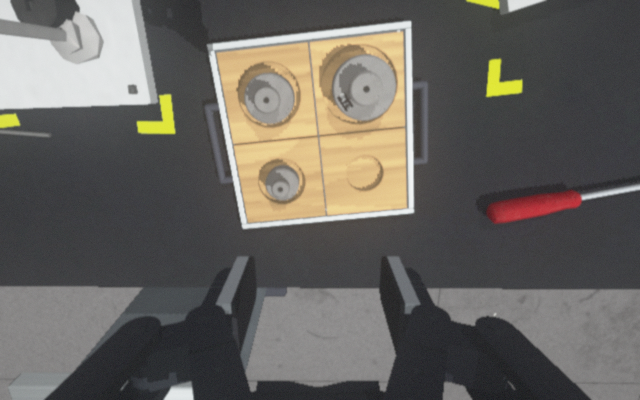

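Small is seated with its top at 0.045 (expected 0.044). Last is the tiny one.

Run:
```python
from h import *
try:
    pick(.444,.318,.0805,.065,50)
except env.PlanningError as e: print("PE",e); 
st(); wristshot("w8")
```

```text
down False t 42.9 [0.4441 0.3182 0.0806] F [0.3 0.2 0.5] op 0.0649
gripped t 43.4 [0.4442 0.3182 0.0811] F [-0.4 -1.4  5. ] op 0.0214
lift t 44.4 [0.4435 0.3175 0.1988] F [-0.7  0.8 -1.9] op 0.0213
 t 47.1 [ 0.4603 -0.2487  0.2398] F [-0.1  0.2  0.5] op 0.0215
```

View pics/w8.png

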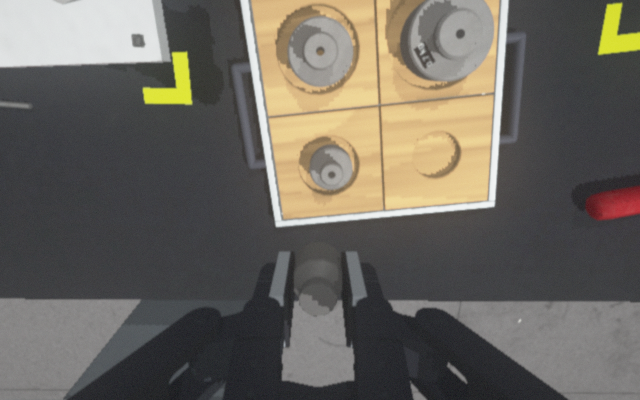

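Run:
```python
from h import *
place(.482,-.350,.0895,.044)
ln(.50,-.3,.32); env.dwell(.3); p,d,c=wristshot("w9"); P=pts(d,c); st()
for x,y,r in [(.572,-.341,.042),(.563,-.2495,.042),(.473,-.2585,.035),(.481,-.35,.03)]:
    m=(P[...,2]>.022)&(P[...,2]<.08)&(np.hypot(P[...,0]-x,P[...,1]-y)<r); q=P[m]
    print("mid",((q.min(0)+q.max(0))/2).round(4),np.ptp(q,axis=0).round(4),"zmed,99",np.percentile(q[:,2],[50,99]).round(4))
ln(.3,-.42,.32); p,d=camera("top"); c=calibration("top"); P=pts(d,c)
o=ortho(p,d,c,.36,.64,-.45,.33,1000,.01); cv2.imwrite("pics/fin.png",cv2.convertScaleAbs(o,alpha=1.5,beta=15)); st()
for x,y,n in [(.453,.178,"tall"),(.599,.279,"spacer")]:
    m=(P[...,2]>.012)&(P[...,2]<.08)&(np.hypot(P[...,0]-x,P[...,1]-y)<.04); print(n,np.median(P[m],0).round(3))
```

```text
placed True t 49.4 [ 0.4816 -0.3497  0.0911] F [-1.5  0.7  6.5] op 0.0214
open t 49.8 [ 0.481  -0.3495  0.0904] F [0.1 0.6 0.1] op 0.0441
 t 51.7 [ 0.4995 -0.3003  0.319 ] F [ 0.7 -1.  -0.1] op 0.0436
mid [ 0.5694 -0.3409  0.0402] [0.059  0.0596 0.036 ] zmed,99 [0.0405 0.0574]
mid [ 0.5587 -0.2496  0.0371] [0.0474 0.0476 0.0302] zmed,99 [0.0345 0.0514]
mid [ 0.47   -0.2588  0.0339] [0.0365 0.0359 0.0235] zmed,99 [0.0284 0.0452]
mid [ 0.4788 -0.3497  0.0321] [0.0231 0.0233 0.0201] zmed,99 [0.03   0.0415]
 t 52.8 [ 0.3015 -0.4191  0.32  ] F [ 0.6 -0.2 -0. ] op 0.0441
tall [0.452 0.178 0.04 ]
spacer [0.599 0.278 0.032]
```

View pics/w9.png

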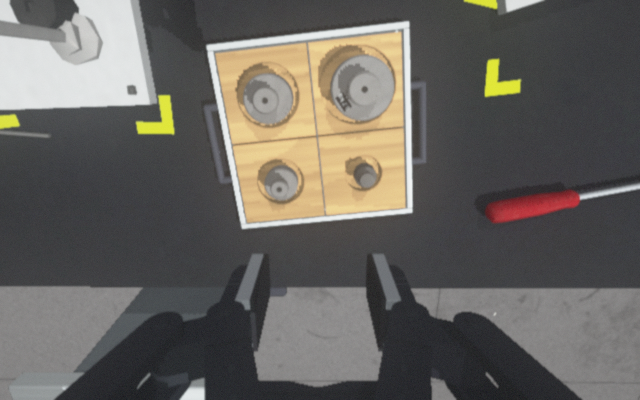

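View pics/fin.png

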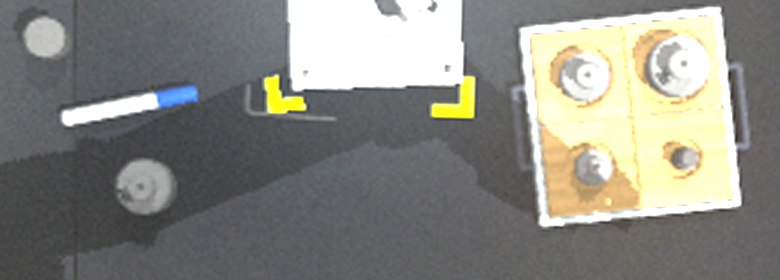

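All four weights stand in their recesses, and the tall weight, spacer, marker and hex key haven't moved. Handing in.

Run:
```python
from h import *
job.job_done(); st()
```

```text
the job is handed in; nothing more can be done
the job is handed in; nothing more can be done
```

The four knobbed weights are in their matching recesses, placed from largest to smallest and carried in front of the tower. I handed the job in at about 53 s of the allowed 128 s.

- **Standing on the recess floor:** In the last wrist view the tops were at 57.4, 51.4, 45.2 and 41.5 mm. Standing on the floor they should be at 56, 50, 44 and 40 mm, so all four read about 1.4 mm high, which I take as camera bias. I checked the tops of the large, medium and small weights for tilt and they were flat; I did not run that check on the tiny one.
- **Left alone:** In the last overhead view the tall weight and spacer were within 1 mm of where they started. The marker and hex key looked undisturbed. I did not measure the weights behind the tower again, but the arm never went near them.
- **Disagreements:**
  - The wrist and overhead cameras differed by about 3 mm in y.
  - The medium weight sits about 4 mm off centre in its recess, inside the 8 mm clearance.
  - The gripper closed 2 to 4 mm narrower than the stated diameters, but nothing slipped.

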